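# Put the impact sockets back on their rail in size order

### The job

Move the four impact sockets from the wooden peg block to the empty socket rail, in size order: the smallest (13 mm, yellow band) on the stud next to the orange hanging eye, then 17 mm (blue), 21 mm (green), and the largest (27 mm, red) at the far end, so that the heavy end is at the bottom when the rail is hung up. Push each one fully down over its stud, upright, and leave the bearing, the hex keys and the oil bottle where they are.

Things in the scene. Friction and masses are not known exactly. Their poses are not given: they have to be found in the camera images.
- socket_13: 13 mm deep impact socket: dark steel tube standing upright with a yellow band round its upper part and rim; 24 mm outside diameter, 80 mm tall, 13 mm round hole up through its bottom. Origin at the centre of its underside, z up along its axis; its yaw means nothing. It is a plain straight cylinder outside: grip it across anywhere, e.g. 50 to 60 mm above its underside.
- socket_17: 17 mm deep impact socket: dark steel tube standing upright with a blue band round its upper part and rim; 28 mm outside diameter, 80 mm tall, 13 mm round hole up through its bottom. Origin at the centre of its underside, z up along its axis; its yaw means nothing. It is a plain straight cylinder outside: grip it across anywhere, e.g. 50 to 60 mm above its underside.
- socket_21: 21 mm deep impact socket: dark steel tube standing upright with a green band round its upper part and rim; 32 mm outside diameter, 80 mm tall, 13 mm round hole up through its bottom. Origin at the centre of its underside, z up along its axis; its yaw means nothing. It is a plain straight cylinder outside: grip it across anywhere, e.g. 50 to 60 mm above its underside.
- socket_27: 27 mm deep impact socket: dark steel tube standing upright with a red band round its upper part and rim; 40 mm outside diameter, 80 mm tall, 13 mm round hole up through its bottom. Origin at the centre of its underside, z up along its axis; its yaw means nothing. It is a plain straight cylinder outside: grip it across anywhere, e.g. 50 to 60 mm above its underside.
- peg_block: Old brown wooden block, 62 (x) by 250 (y) by 30 mm high, fixed; the sockets stand on it at the start in any order. Origin: centre of its underside; y runs along the row. Wooden pins at y = -97.5, -32.5, 32.5, 97.5 mm, x = 0, 9 mm thick, 26 mm tall. A socket on a pin rests on the block's top, 30 mm above the bench, and lifts straight off.
- socket_rail: Socket rail, fixed, empty at the start: aluminium channel 42 (x) by 256 (y) mm with four black clips, each with a steel stud. Origin: centre of its underside, y along the row. Studs at y = -97.5, -32.5, 32.5, 97.5 mm, x = 0: 9 mm thick (2 mm play all round in a socket), 26 mm tall, tip tapered. A socket fully down rests on the clip, 16 mm above the bench; nothing locks.
- eye_end: Orange end piece of the socket rail with an upright hanging eye, fixed, 46 by 26 mm, 53 mm tall. It is at y = +140 or -140 mm in the rail's frame; which end differs between starts (the other end piece is plain black, 20 mm high). Origin: centre of its underside. The studs lie 42.5, 107.5, 172.5 and 237.5 mm from it along the rail.
- bearing: Ball bearing with a red seal, 52 mm across, 16 mm high, lying loose on the bench behind the wooden block. A bystander. Origin at the centre of its underside.
- hexkeys: Red hex-key holder, 28 by 95 by 23 mm, lying loose on the bench behind the socket rail. A bystander. Origin at the centre of its underside, y along its length.
- oil_bottle: Black oil bottle with a white spout, 54 mm across, 170 mm tall, standing loose towards the back of the bench. A bystander. Origin at the centre of its underside.

How it is judged:
By the outcome, as a careful person would: the job done as asked, in the order asked, and still so for the second after the job is handed in, with the robot touching nothing.
It also fails if it takes over 99 s, if anything falls off the work surface, if the arm or the gripper's body presses on something with over 40 N, if the wrist force passes 120 N, or if a joint passes its speed limit or range.

### The arm

A 7-joint arm with a two-finger parallel gripper is mounted at the origin on a cart in front of the work surface, level with it; the furniture and walls round the work are solid. World frame = base frame: x ahead of the robot, y to its left, z up, the work surface at z = 0. Lengths are in m, angles in rad, forces in N, time in s.
With the tool pointing down it reaches from about 0.35 to 0.9 m from the base axis. Payload 8.1 kg.
Tool frame: the origin (TCP) lies at the centre of the arm's flange, where the gripper is bolted on; the fingertips stand 178 mm ahead of it and the grasp point (between the pads) lies 159 mm ahead of it; z points along the fingers, y is the line along which they close (so a half turn about z gives the same grasp; the last joint's range is limited). The gripper opens to 92 mm and grips with 3 to 60 N. Pads are 19 mm wide; open, the fingers measure 130 mm over their backs; the gripper's body (75 mm by 190 mm) begins 47 mm behind the grasp point.
Start: joints at [-1.225, 0.434, 0.025, 1.573, -0.012, 1.134, -0.075], TCP at [0.271, 0.563, 0.405] pointing down, gripper open.
Joint ranges: [-2.62, 2.62], [-0.44, 2.09], [-1.27, 1.32], [0.08, 2.57], [-1.32, 4.46], [0.12, 2], [-2.74, 2.74]. Speed limits (rad/s): [2.22, 2.22, 3.01, 3.01, 3.14, 3.14, 3.14].

### API

Orientations are given as a rotation vector (axis times angle).
In Python, from cell import arm gives the robot as it stands. The module is installed in compiled form; this text tells all that it offers.
- The arm moves only by the shell command python3 -m inch 'ROWS' [FORCE]. ROWS is text: rows parted by semicolons, each of 5 numbers parted by spaces: the shift along the tool's x, y, z in m, then the turn about the tool's z in rad, then the finger opening in m, from 0 to 0.0918. In form: x y z roll fingers; .... A call has 1 to 5 rows; each row is the pose to reach, as a shift and turn from the pose commanded when the call began, along the tool's axes at that moment; what a row does not reach only later rows make up. A row lasts 1/10 s, in which the tool goes at most 50 mm and 8.59 degrees, less where a joint would pass 70% of its speed; a pose out of reach is approached as far as the arm can. A call with a gripper value outside its range is refused whole. The fingers move at their own pace and stop on an object; FORCE is the grip in N (left out, the last holds). Time passes only in rows, so rows that repeat a pose let the fingers close. It gives the time, the measured TCP pose, the force, the opening and the grip force at its end, in the units of the state.
- arm.observe(): the state, without advancing time (a new reading comes with each control period).
- arm.get_image(name): name is "scene" or "top" or "wrist"; returns the picture (420x560x3 uint8, red, green, blue); there is no depth.
- arm.get_calibration(name): a dict with "intrinsics" (3x3 intrinsics, pixels), "pose" (4x4, takes a point from camera to world coordinates). Camera axes: x right, y up, looking along -z (the intrinsics and any distortion apply to the point x, -y, -z); pixel columns grow to the right and rows downward; lengths in m; the calibration is good to about 2 mm. A picture is of the moment at which its call begins: read the wrist's pose just before it. get_calibration takes no time and is no camera call; for the wrist camera it gives the pose at the moment of the call.
- arm.sign_off(): hands the job in; it is judged then, once.
Trained networks look in the newest picture that a camera, given by its name, has taken for a name from the list of things; names that differ only in an ending like _2 or _b are one class to them, and where a whole thing is asked for, a point or a joint stands for the part that bears it (a point fixed in the world has none). Each returns a list of dicts, best first, with "conf" (0 to 1); they miss things now and then, are a little off and sometimes report something else, mostly with a low value. They report only what shows in the picture. A call takes as long as a camera call.
- arm.look_for(camera, query): "point" ([row, column] in pixels, amid what is visible of it).
- arm.silhouettes(camera, query): "region" (420x560 bool, what is visible of it) and "point" ([row, column] in pixels, amid what is visible of it).
- arm.place_of(camera, query): "point" ([row, column] in pixels: a listed point, or the origin of a listed thing).
The state is a dict: "clock": time; "joints": joint angles; "dq": joint speeds; "joint_efforts": joint torques, N m; "position": TCP position; "ee_rot": TCP orientation; "force": force on the tool from outside, world axes, zero at the start; "ft_torque": the same for the moment, N m; "width": opening from 0.0 (shut) to 1.0 (fully open); "gripper_force": force on a finger pad.
Only numpy, scipy, OpenCV 4.12 (cv2) and the standard library are available. Lean on these libraries where they do the work, as an engineer would, in place of code of your own. Each camera call takes 0.05 s, during which the arm holds its last target. There are 200 camera calls.

## Working session

There is one attempt and no reset: what is moved stays moved. The work goes in short steps, Python scripts to look and compute and a shell command to move; the robot and the scene stay as the last step left them, time stands still between calls to the robot, and variables do not carry over. Pictures are saved under pics/ and viewed, at most 14 in all, crops included, and the job is handed in when it is done.

```bash
mkdir -p pics; cat > h.py <<'E'
import numpy as np, cv2
from cell import arm
from scipy.spatial.transform import Rotation as R
def ray(cam,p):
    c=arm.get_calibration(cam);K=np.array(c['intrinsics']);T=np.array(c['pose'])
    d=np.linalg.inv(K)@[p[1],p[0],1]; d=T[:3,:3]@(d*[1,-1,-1]); return T[:3,3],d
def at(cam,p,z):
    o,d=ray(cam,p); return (o+d*(z-o[2])/d[2]).round(4)
def save(cam,n):
    im=arm.get_image(cam); cv2.imwrite(f'pics/{n}.png',im[:,:,::-1]); return im
def st():
    s=arm.observe(); print(s['clock'],np.round(s['position'],4),np.round(R.from_rotvec(s['ee_rot']).as_matrix(),3).tolist(),np.round(s['force'],1),s['width'],s['gripper_force'])
E
python3 - <<'E'
from h import *
st()
a=save('top','top0');b=save('scene','scene0')
z={'socket_13':.03,'socket_17':.03,'socket_21':.03,'socket_27':.03,'peg_block':0,'socket_rail':0,'eye_end':0,'bearing':0,'hexkeys':0,'oil_bottle':0}
for cam in('top','scene'):
  for n in z:
    print(cam,n,[(np.round(r['point']).tolist(),round(r['conf'],2),at(cam,r['point'],z[n]).tolist()) for r in arm.place_of(cam,n)[:2]])
E
```

```text
0.0 [0.2711 0.5629 0.4039] [[-0.901, 0.434, -0.001], [0.434, 0.901, -0.001], [-0.0, -0.002, -1.0]] [-0.8 -0.5 -0. ] 0.9981113731613829 0.0
top socket_13 [([240.0, 396.0], 0.92, [0.5501, -0.1776, 0.03]), ([226.0, 368.0], 0.59, [0.5861, -0.1118, 0.03])]
top socket_17 [([240.0, 396.0], 0.92, [0.5501, -0.1776, 0.03]), ([226.0, 368.0], 0.59, [0.5861, -0.1118, 0.03])]
top socket_21 [([240.0, 396.0], 0.92, [0.5501, -0.1776, 0.03]), ([226.0, 368.0], 0.59, [0.5861, -0.1118, 0.03])]
top socket_27 [([240.0, 396.0], 0.92, [0.5501, -0.1776, 0.03]), ([226.0, 368.0], 0.59, [0.5861, -0.1118, 0.03])]
top peg_block [([225.0, 360.0], 0.6, [0.5898, -0.0958, 0.0])]
top socket_rail [([275.0, 218.0], 0.7, [0.4692, 0.2491, 0.0])]
top eye_end [([264.0, 281.0], 0.65, [0.4951, 0.0976, 0.0])]
top bearing [([194.0, 358.0], 0.83, [0.6676, -0.0931, 0.0]), ([248.0, 210.0], 0.33, [0.5333, 0.2697, 0.0])]
top hexkeys [([246.0, 212.0], 0.65, [0.5379, 0.2659, 0.0])]
top oil_bottle [([152.0, 318.0], 0.77, [0.7726, 0.0064, 0.0]), ([228.0, 369.0], 0.72, [0.5846, -0.1191, 0.0])]
scene socket_13 [([298.0, 344.0], 0.93, [0.5471, -0.1739, 0.03]), ([256.0, 313.0], 0.8, [0.5988, -0.0622, 0.03])]
scene socket_17 [([298.0, 344.0], 0.93, [0.5471, -0.1739, 0.03]), ([256.0, 313.0], 0.8, [0.5988, -0.0622, 0.03])]
scene socket_21 [([298.0, 344.0], 0.93, [0.5471, -0.1739, 0.03]), ([256.0, 313.0], 0.8, [0.5988, -0.0622, 0.03])]
scene socket_27 [([298.0, 344.0], 0.93, [0.5471, -0.1739, 0.03]), ([256.0, 313.0], 0.8, [0.5988, -0.0622, 0.03])]
scene peg_block [([271.0, 320.0], 0.57, [0.5939, -0.0872, 0.0])]
scene socket_rail []
scene eye_end [([256.0, 229.0], 0.65, [0.4998, 0.1075, 0.0]), ([211.0, 330.0], 0.55, [0.7746, -0.0001, 0.0])]
scene bearing [([254.0, 342.0], 0.62, [0.667, -0.1015, 0.0])]
scene hexkeys [([220.0, 191.0], 0.7, [0.5279, 0.2689, 0.0])]
scene oil_bottle [([256.0, 231.0], 0.32, [0.5023, 0.1027, 0.0])]
```

```bash
python3 - <<'E'
import cv2
a=cv2.imread('pics/top0.png');b=cv2.imread('pics/scene0.png')
cv2.imwrite('pics/top1.png',cv2.resize(a[150:330,140:440],(800,480),interpolation=cv2.INTER_CUBIC))
E
python3 - <<'E'
from h import *
for cam in('top','scene'):
    arm.get_image(cam)
    print(cam,[(np.round(r['point']).tolist(),round(r['conf'],2),at(cam,r['point'],.03).tolist()) for r in arm.place_of(cam,'socket_13')])
E
```

```text
top [([238.0, 395.0], 0.83, [0.5571, -0.1754, 0.03]), ([216.0, 348.0], 0.79, [0.6083, -0.0624, 0.03]), ([207.0, 322.0], 0.64, [0.6317, -0.0019, 0.03]), ([226.0, 371.0], 0.55, [0.5856, -0.118, 0.03])]
scene [([234.0, 301.0], 0.84, [0.6377, -0.0021, 0.03]), ([298.0, 347.0], 0.82, [0.5514, -0.1783, 0.03]), ([276.0, 330.0], 0.79, [0.5762, -0.1222, 0.03]), ([255.0, 313.0], 0.78, [0.603, -0.0605, 0.03])]
```

View pics/top1.png

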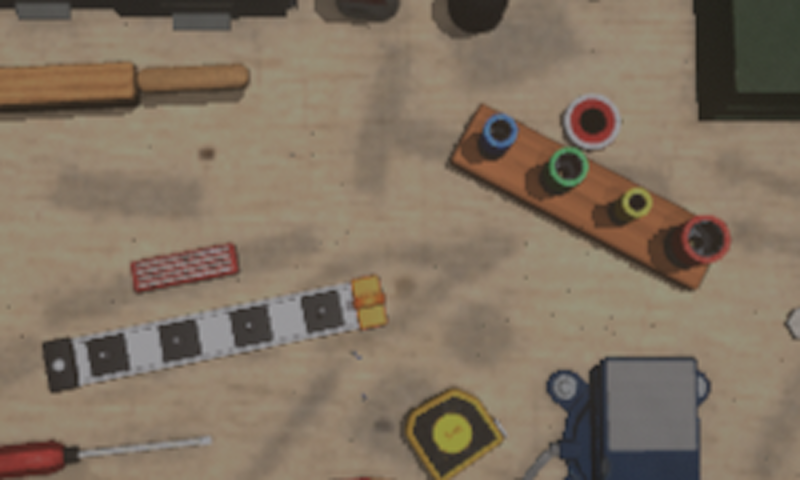

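View pics/scene0.png

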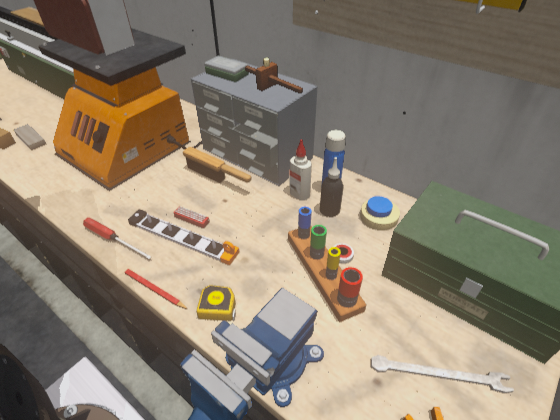

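The top view shows the sockets from left to right as blue (crop 500,132), green (568,167), yellow (636,203) and red (704,239). The orange eye is at the rail's right end (368,302). The studs run from (322,311) to (107,356), and the vice is below the red socket (edge at row 358). The scene view agrees.

```bash
python3 - <<'E'
from h import *
f=lambda c:(c[1]/8*3+150,c[0]/8*3+140)
for n,c,z in [('B',(500,132),.11),('G',(568,167),.11),('Y',(636,203),.11),('R',(704,239),.11),('s1',(322,311),.042),('s2',(250,326),.042),('s3',(180,341),.042),('s4',(107,356),.042),('viceL',(603,358),.12),('viceR',(695,358),.12),('viceL0',(603,358),.0)]:
    print(n,at('top',f(c),z))
print(np.array(arm.get_calibration('top')['pose'])[:3,3])
s=arm.observe();T=np.array(arm.get_calibration('wrist')['pose']);Rt=R.from_rotvec(s['ee_rot']).as_matrix()
print('wristcam in tool',Rt.T@(T[:3,3]-s['position']),(Rt.T@T[:3,:3]).round(2),arm.get_calibration('wrist')['intrinsics'])
E
```

```text
B [ 0.6359 -0.0064  0.11  ]
G [ 0.6061 -0.0635  0.11  ]
Y [ 0.5756 -0.1204  0.11  ]
R [ 0.5452 -0.177   0.11  ]
s1 [0.4877 0.1453 0.042 ]
s2 [0.4746 0.2082 0.042 ]
s3 [0.4616 0.2691 0.042 ]
s4 [0.4487 0.3323 0.042 ]
viceL [ 0.4461 -0.0881  0.12  ]
viceR [ 0.4461 -0.1641  0.12  ]
viceL0 [ 0.4467 -0.1081  0.    ]
[0.44031188 0.1091079  1.30468185]
wristcam in tool [0.07654876 0.00025805 0.02000995] [[ 0.    0.96  0.29]
 [ 1.   -0.    0.  ]
 [ 0.    0.29 -0.96]] [[356.34156084   0.         284.33905707]
 [  0.         356.34156084 208.39384449]
 [  0.           0.           1.        ]]
```

```bash
cat >> h.py <<'E'
def go(x,y,z,yaw):
    "print tool shift+roll to TCP x,y,z, yaw(deg) of tool y, from the commanded (~measured) pose"
    s=arm.observe();M=R.from_rotvec(s['ee_rot']).as_matrix()
    d=M.T@(np.array([x,y,z])-s['position']); y0=np.degrees(np.arctan2(M[1,1],M[0,1]))
    print('shift',d.round(4),'roll',round(np.radians((y0-yaw+180)%360-180),3),'tilt',M[:2,2].round(4))
E
python3 -m inch '-.04 -.026 0 0 .09;-.08 -.052 0 0 .09;-.12 -.078 0 0 .09;-.16 -.103 0 0 .09;-.16 -.103 0 0 .09'
python3 -m inch '-.04 -.026 0 .14 .09;-.08 -.052 0 .28 .09;-.12 -.078 0 .42 .09;-.158 -.103 0 .56 .09;-.158 -.103 0 .7 .09'
python3 -m inch '0 0 0 .11 .09;0 0 0 .216 .09;0 0 0 .216 .09;0 0 0 .216 .09'
python3 - <<'E'
from h import *
st()
im=save('wrist','w_rail'); np.save('T_rail.npy',arm.get_calibration('wrist')['pose'])
for n,z in (('socket_rail',0),('eye_end',0)):
    print(n,[(np.round(r['point'],1).tolist(),r['conf'],at('wrist',r['point'],z)) for r in arm.place_of('wrist',n)[:2]])
go(.591,-.092,.40,-28)
E
```

```text
clock: 1.8
position: [0.3751, 0.3947, 0.4051]
ee_rot: [0.713, 3.057, -0.003]
force: [0.0, 0.7, -0.5]
width: 0.982
gripper_force: 0.0
clock: 2.3
position: [0.4715, 0.2331, 0.4053]
ee_rot: [1.726, 2.621, -0.001]
force: [-0.6, 0.7, -0.2]
width: 0.978
gripper_force: 0.0
clock: 2.7
position: [0.4682, 0.2398, 0.4048]
ee_rot: [1.977, 2.441, 0.0]
force: [0.2, -0.3, -0.1]
width: 0.981
gripper_force: 0.0
2.7 [0.4682 0.2398 0.4048] [[-0.208, 0.978, 0.0], [0.978, 0.208, 0.0], [0.0, 0.0, -1.0]] [ 0.2 -0.3 -0.1] 0.980587424362399 0.0
socket_rail [([175.4, 289.2], 0.65, array([0.4741, 0.2407, 0.    ]))]
eye_end [([288.5, 285.8], 0.82, array([0.4994, 0.1042, 0.    ]))]
shift [-0.3499  0.0516  0.0047] roll 0.697 tilt [0.     0.0001]
```

View pics/w_rail.png

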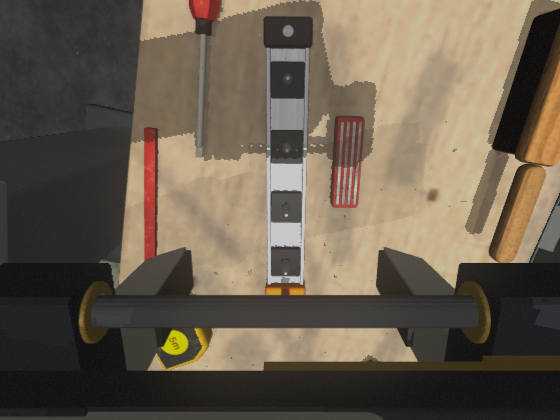

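The rail runs vertically in the picture, with the clips at about rows 77, 147, 209 and 265 and column 287. The eye is at (288,286). I'll zoom in on the studs.

```bash
python3 - <<'E'
import cv2,numpy as np
a=cv2.imread('pics/w_rail.png')
cs=[(79,288),(147,287),(208,286),(263,286)]
t=[cv2.resize(np.clip(a[r-24:r+24,c-24:c+24].astype(float)*1.8,0,255).astype(np.uint8),(384,288*384//384+96),interpolation=cv2.INTER_CUBIC)[:, :] for r,c in cs]
t=[cv2.resize(x,(300,300)) for x in t]
cv2.imwrite('pics/studs.png',np.vstack([np.hstack(t[:2]),np.hstack(t[2:])]))
E
```

```text
(no output)
```

View pics/studs.png

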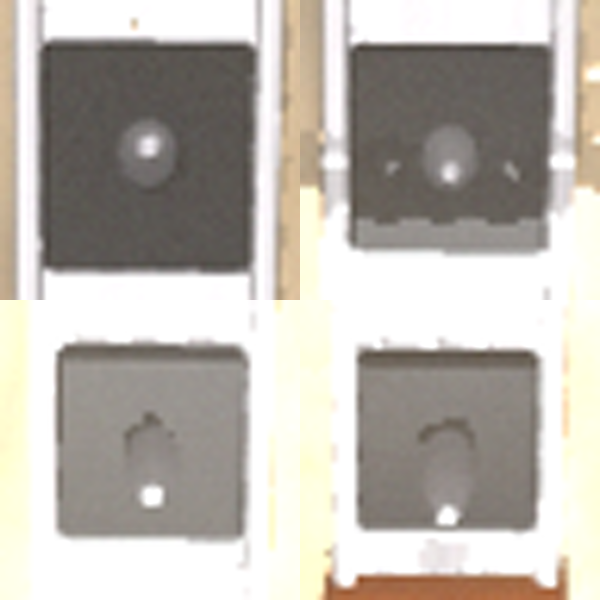

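```bash
python3 - <<'E'
from h import *
T=np.load('T_rail.npy')
P=[]
for nm,z,L in (('tip',.042,[(273.4,285.5),(215.2,286.3),(150.2,287),(78.2,287.7)]),('clip',.016,[(239+139/6.25,262+148/6.25),(184+141/6.25,262+152/6.25),(123+147/6.25,263+149/6.25),(55+154/6.25,264+147/6.25)])):
    Q=np.array([at('wrist',(r-.4,c-.4),z) for r,c in L])[:,:2]; 
    m=Q.mean(0);k=np.array([-1.5,-.5,.5,1.5])*.065
    u=(k[:,None]*(Q-m)).sum(0);sc=np.linalg.norm(u)/(k@k);u/=np.linalg.norm(u)
    print(nm,Q.tolist(),'scale',sc,'perp',np.degrees(np.arctan2(u[1],u[0]))-90,'fit',(m+k[:,None]*u).round(4).tolist())
E
python3 -m inch '-.05 .007 0 0 .09;-.1 .015 0 0 .09;-.15 .022 0 0 .09;-.2 .03 0 0 .09;-.2 .03 0 0 .09'
python3 -m inch '-.05 .007 0 .14 .09;-.1 .015 0 .28 .09;-.15 .022 0 .42 .09;-.15 .022 0 .56 .09;-.15 .022 0 .697 .09'
python3 -m inch '0 0 0 0 .09;0 0 0 0 .09;0 0 0 0 .09'
python3 - <<'E'
from h import *
st()
im=save('wrist','w_peg'); 
for n,z in (('socket_13',.03),('oil_bottle',0)):
    print(n,[(np.round(r['point'],1).tolist(),round(r['conf'],2),at('wrist',r['point'],z)) for r in arm.place_of('wrist',n)[:4]])
E
```

```text
tip [[0.4898, 0.1451], [0.4771, 0.2086], [0.4641, 0.2726], [0.4512, 0.3361]] scale 0.9998324593378445 perp 11.430962668977244 fit [[0.4899, 0.145], [0.477, 0.2087], [0.4641, 0.2725], [0.4512, 0.3362]]
clip [[0.4896, 0.147], [0.4769, 0.2101], [0.464, 0.273], [0.4511, 0.3364]] scale 0.9908143444100702 perp 11.500109307418214 fit [[0.4898, 0.1461], [0.4769, 0.2098], [0.4639, 0.2735], [0.451, 0.3372]]
clock: 3.35
position: [0.5399, 0.0424, 0.4053]
ee_rot: [1.99, 2.427, -0.002]
force: [-0.5, 0.4, -1.3]
width: 0.98
gripper_force: 0.0
clock: 3.85
position: [0.5909, -0.0948, 0.4046]
ee_rot: [2.701, 1.603, -0.001]
force: [0.9, 1.5, 0.4]
width: 0.981
gripper_force: 0.0
clock: 4.15
position: [0.5908, -0.0919, 0.4047]
ee_rot: [-2.691, -1.621, -0.0]
force: [-0.7, 0.6, -0.2]
width: 0.981
gripper_force: 0.0
4.15 [ 0.5908 -0.0919  0.4047] [[0.468, 0.884, -0.0], [0.884, -0.468, 0.0], [0.0, -0.0, -1.0]] [-0.7  0.6 -0.2] 0.9810848144514535 0.0
socket_13 [([211.6, 287.7], 0.94, array([ 0.5796, -0.1223,  0.03  ])), ([82.5, 284.8], 0.8, array([ 0.6363, -0.0087,  0.03  ])), ([269.7, 285.6], 0.77, array([ 0.5465, -0.1802,  0.03  ])), ([150.1, 289.7], 0.7, array([ 0.611 , -0.0668,  0.03  ]))]
oil_bottle [([2.5, 405.9], 0.76, array([0.7739, 0.002 , 0.    ]))]
```

View pics/w_peg.png

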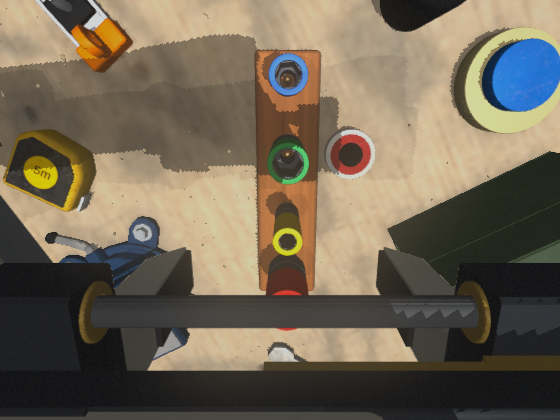

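Blue's rim is at (row 74.5, col 289), green's at (163,288.5) and yellow's at (241,288). Red is half hidden at (~308,287). The toolbox corner is at (230,388).

```bash
python3 - <<'E'
from h import *
Q=np.array([at('wrist',p,.11) for p in [(74.5,289),(163,288.5),(241,288)]])[:,:2];print(Q)
k=np.array([-1.,0,1])*.065;m=Q.mean(0);u=(k[:,None]*Q).sum(0);print(np.linalg.norm(u)/(k@k));u/=np.linalg.norm(u)
print((m+np.array([-.065,0,.065,.13])[:,None]*u).round(4),np.degrees(np.arctan2(u[1],u[0]))+90)
for z in (0,.1,.15,.2): print(z,'toolbox wrist',at('wrist',(230,388),z),'top',at('top',(150+118*3/8,140+697*3/8),z))
x,y=m-.065*u; go(x,y,.30,-28); go(x,y,.244,-28)
E
```

```text
[[ 0.6397 -0.0088]
 [ 0.6094 -0.0657]
 [ 0.5788 -0.1229]]
0.9948869282486329
[[ 0.6399 -0.0085]
 [ 0.6093 -0.0658]
 [ 0.5787 -0.1231]
 [ 0.5481 -0.1805]] -28.09072818945924
0 toolbox wrist [ 0.6669 -0.2043 -0.    ] top [ 0.6674 -0.2002  0.    ]
0.1 toolbox wrist [ 0.6567 -0.1575  0.1   ] top [ 0.65   -0.1765  0.1   ]
0.15 toolbox wrist [ 0.6517 -0.134   0.15  ] top [ 0.6413 -0.1647  0.15  ]
0.2 toolbox wrist [ 0.6466 -0.1106  0.2   ] top [ 0.6326 -0.1528  0.2   ]
shift [0.097  0.0041 0.1049] roll -0.0 tilt [0.0002 0.0003]
shift [0.097  0.0041 0.1609] roll -0.0 tilt [0.0002 0.0003]
```

```bash

python3 -m inch '.03 .001 .02 .14 .065;.065 .003 .03 .28 .065;.097 .004 .05 .3 .065;.097 .004 .08 .3 .065;.097 .004 .09 .3 .065' 30 >/dev/null
python3 -m inch '0 0 0 0 .065;0 0 0 0 .065' 
python3 -m inch '0 0 .02 0 .065;0 0 .04 0 .065;0 0 .06 0 .065;0 0 .067 0 .065;0 0 .067 0 .065'
python3 - <<'E'
from h import *
st();go(.6399,-.0085,.247,-45); im=save('wrist','w_b1')
E
```

```text
clock: 5.0
position: [0.6401, -0.0101, 0.3159]
ee_rot: [2.906, 1.192, 0.001]
force: [0.9, -0.3, 0.6]
width: 0.712
gripper_force: 0.0
clock: 5.5
position: [0.64, -0.0094, 0.2482]
ee_rot: [-2.906, -1.193, -0.0]
force: [0.5, -0.1, -0.1]
width: 0.706
gripper_force: 0.0
5.5 [ 0.64   -0.0094  0.2482] [[0.712, 0.703, 0.0], [0.703, -0.712, 0.0], [0.0, 0.0, -1.0]] [ 0.5 -0.1 -0.1] 0.7060860969340885 0.0
shift [ 0.0006 -0.0008  0.0012] roll -0.006 tilt [0.0001 0.    ]
```

View pics/w_b1.png

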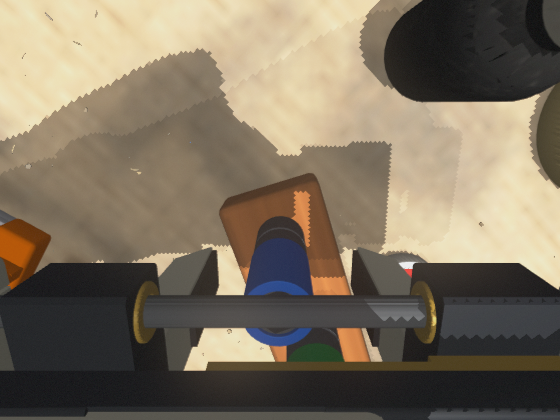

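Blue stands between the fingers (rim at about row 300, col 279, finger midpoint about col 285), and the bottle is clear. I'll close and lift.

```bash

python3 -m inch '0 0 0 0 .02;0 0 0 0 .02;0 0 0 0 .02;0 0 0 0 .02;0 0 0 0 .02' 35
python3 -m inch '0 0 -.02 0 .02;0 0 -.05 0 .02;0 0 -.09 0 .02;0 0 -.12 0 .02;0 0 -.12 0 .02'
python3 - <<'E'
from h import *
st(); save('wrist','w_b2')
go(.477,.2087,.37,11.4); go(.477,.2087,.37,-45)
E
```

```text
clock: 6.05
position: [0.64, -0.0088, 0.2479]
ee_rot: [-2.906, -1.194, -0.0]
force: [-0.8, -0.2, 1.0]
width: 0.32
gripper_force: 0.5
clock: 6.55
position: [0.6411, -0.0095, 0.3721]
ee_rot: [2.904, 1.193, 0.01]
force: [0.4, 0.4, -1.1]
width: 0.294
gripper_force: 35.0
6.55 [ 0.6411 -0.0095  0.3721] [[0.711, 0.703, 0.007], [0.703, -0.711, 0.0], [0.005, 0.005, -1.0]] [ 0.4  0.4 -1.1] 0.2940021649853581 34.99861255288124
shift [ 0.0369 -0.2698 -0.0009] roll -0.99 tilt [0.0037 0.0004]
shift [ 0.0369 -0.2698 -0.0009] roll -0.006 tilt [0.0037 0.0004]
```

```bash

python3 -m inch '.006 -.045 0 0 .02;.012 -.09 0 0 .02;.018 -.135 0 0 .02;.018 -.135 0 0 .02' >/dev/null
python3 -m inch '.006 -.045 0 -.14 .02;.012 -.09 0 -.28 .02;.019 -.135 0 -.42 .02;.019 -.135 0 -.56 .02;.019 -.135 0 -.7 .02' >/dev/null
python3 -m inch '0 0 0 -.14 .02;0 0 0 -.29 .02;0 0 0 -.29 .02;0 0 0 -.29 .02;0 0 0 -.29 .02'
python3 - <<'E'
from h import *
st(); save('wrist','w_b3')
go(.477,.2087,.37,11.4)
E
```

```text
clock: 8.0
position: [0.4764, 0.2091, 0.3672]
ee_rot: [-1.994, -2.427, 0.001]
force: [1.1, -0.8, -2.1]
width: 0.293
gripper_force: 35.0
8.0 [0.4764 0.2091 0.3672] [[-0.194, 0.981, -0.001], [0.981, 0.194, -0.001], [-0.0, -0.001, -1.0]] [ 1.1 -0.8 -2.1] 0.2927479273671933 34.99861378222704
shift [-0.0005  0.0004 -0.0026] roll -0.003 tilt [-0.0005 -0.0004]
```

View pics/w_b3.png

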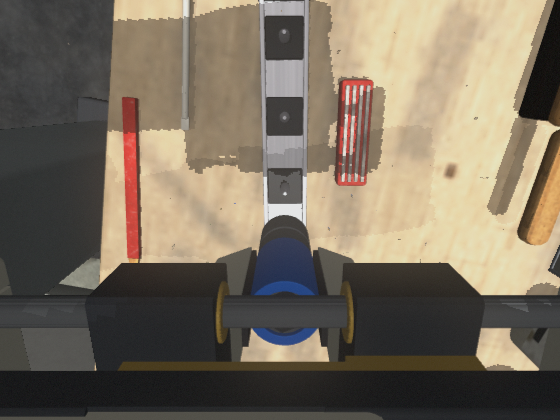

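Blue is held upright between the pads: rim centre at about (311,285), near bottom edge at about (216,284). The clips for s2–s4 lie in line beyond.

```bash
cat >> h.py <<'E'
def rel(cam,p,z):
    s=arm.observe();M=R.from_rotvec(s['ee_rot']).as_matrix(); return (M.T@(at(cam,p,z)-s['position'])).round(4)
E
python3 - <<'E'
from h import *
z=arm.observe()['position'][2]
print('rim',rel('wrist',(311,285),z-.137),'bottom edge(expect x=.014)',rel('wrist',(216,284),z-.217), 'rim edge', rel('wrist',(279.5,285),z-.137))
for p in ((36,284),(117,285),(192,285)): print(at('wrist',p,.042))
E
```

```text
rim [0.0019 0.001  0.137 ] bottom edge(expect x=.014) [0.0136 0.0005 0.217 ] rim edge [0.015 0.001 0.137]
[0.4519 0.333  0.042 ]
[0.4647 0.273  0.042 ]
[0.4773 0.2101 0.042 ]
```

```bash

python3 -m inch '0 0 .04 0 .02;0 0 .075 0 .02;0 0 .09 0 .02;0 0 .1 0 .02;0 0 .1 0 .02'
python3 -m inch '0 0 .01 0 .02;0 0 .018 0 .02;0 0 .024 0 .02;0 0 .03 0 .02;0 0 .03 0 .02'
python3 -m inch '0 0 .003 0 .02;0 0 .006 0 .02;0 0 .006 0 .02'
python3 - <<'E'
from h import *
st(); save('wrist','w_b4')
E
```

```text
clock: 8.55
position: [0.4763, 0.2091, 0.2668]
ee_rot: [-1.991, -2.43, 0.003]
force: [0.4, 0.0, -0.9]
width: 0.296
gripper_force: 35.0
clock: 9.05
position: [0.4763, 0.2091, 0.237]
ee_rot: [-1.99, -2.431, 0.002]
force: [-0.3, -0.1, -1.7]
width: 0.293
gripper_force: 35.0
clock: 9.35
position: [0.4769, 0.2096, 0.234]
ee_rot: [-1.99, -2.43, -0.004]
force: [-8.3, -0.9, 28.8]
width: 0.298
gripper_force: 35.1
9.35 [0.4769 0.2096 0.234 ] [[-0.197, 0.98, 0.001], [0.98, 0.197, 0.003], [0.002, 0.002, -1.0]] [-8.3 -0.9 28.8] 0.2977271388387819 35.05228363908827
```

```bash

python3 -m inch '0 0 -.003 0 .02;0 0 -.003 0 .055;0 0 -.003 0 .055;0 0 -.003 0 .055;0 0 -.003 0 .055' 30
python3 -m inch '0 0 -.03 0 .055;0 0 -.07 0 .06;0 0 -.11 0 .065;0 0 -.13 0 .065;0 0 -.13 0 .065' 
python3 - <<'E'
from h import *
st(); save('wrist','w_b5'); print(arm.place_of('wrist','socket_17')[:2])
go(.6093,-.0658,.37,-28)
E
```

```text
clock: 9.9
position: [0.4765, 0.2092, 0.2345]
ee_rot: [-1.99, -2.431, 0.0]
force: [0.6, -0.7, -0.5]
width: 0.575
gripper_force: 0.0
clock: 10.4
position: [0.4774, 0.2094, 0.3676]
ee_rot: [1.989, 2.43, 0.008]
force: [-0.6, 0.0, 0.4]
width: 0.71
gripper_force: 0.0
10.4 [0.4774 0.2094 0.3676] [[-0.198, 0.98, 0.004], [0.98, 0.198, 0.003], [0.002, 0.005, -1.0]] [-0.6  0.   0.4] 0.710483751123356 0.0
[{'point': [189.1, 285.0], 'conf': 0.88}]
shift [-0.2959  0.0759 -0.0055] roll 0.688 tilt [0.0002 0.0003]
```

View pics/w_b5.png

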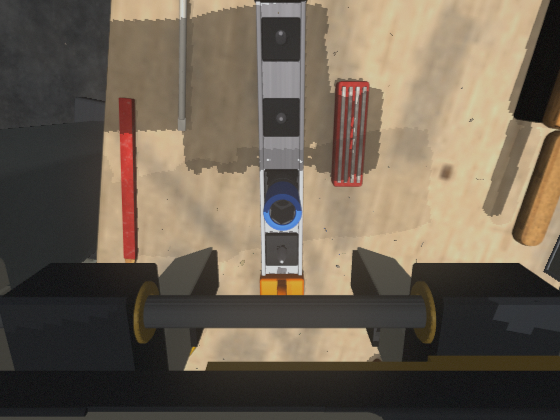

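Blue is seated on the second stud from the eye; stud 1 (row 250) is free. Now for green.

```bash

python3 -m inch '-.045 .011 0 0 .065;-.09 .023 0 0 .065;-.135 .035 0 0 .065;-.17 .044 0 0 .065;-.17 .044 0 0 .065' >/dev/null
python3 -m inch '-.045 .011 0 .14 .065;-.09 .023 0 .28 .065;-.126 .032 0 .42 .065;-.126 .032 0 .56 .065;-.126 .032 0 .688 .065' >/dev/null
python3 -m inch '0 0 0 0 .065;0 0 0 0 .065' 
python3 - <<'E'
from h import *
st(); go(.6093,-.0658,.247,-28)
E
```

```text
clock: 11.7
position: [0.6093, -0.0651, 0.3635]
ee_rot: [-2.689, -1.623, 0.003]
force: [0.5, 0.4, 0.0]
width: 0.712
gripper_force: 0.0
11.7 [ 0.6093 -0.0651  0.3635] [[0.466, 0.885, -0.002], [0.885, -0.466, -0.0], [-0.001, -0.002, -1.0]] [0.5 0.4 0. ] 0.7122034178748023 0.0
shift [-0.0005  0.0006  0.1165] roll 0.004 tilt [-0.0021 -0.0002]
```

```bash

python3 -m inch '-.0005 0 .04 0 .065;-.0005 0 .07 0 .065;-.0005 0 .095 0 .065;-.0005 0 .116 0 .065;-.0005 0 .116 0 .065'
python3 -m inch '0 0 0 0 .02;0 0 0 0 .02;0 0 0 0 .02;0 0 0 0 .02;0 0 0 0 .02' 35 >/dev/null
python3 -m inch '0 0 0 0 .02;0 0 0 0 .02;0 0 -.01 0 .02;0 0 -.03 0 .02;0 0 -.06 0 .02'
python3 -m inch '0 0 -.04 0 .02;0 0 -.06 0 .02;0 0 -.06 0 .02'
python3 - <<'E'
from h import *
st(); go(.4641,.2729,.367,11.4)
E
```

```text
clock: 12.2
position: [0.6079, -0.0654, 0.2458]
ee_rot: [-2.687, -1.621, 0.007]
force: [-0.8, 0.3, -0.5]
width: 0.705
gripper_force: 0.0
clock: 13.2
position: [0.6085, -0.0661, 0.3082]
ee_rot: [-2.692, -1.617, 0.005]
force: [0.0, 0.0, -3.4]
width: 0.343
gripper_force: 34.9
clock: 13.5
position: [0.61, -0.067, 0.372]
ee_rot: [2.691, 1.616, 0.007]
force: [0.4, -0.1, -3.1]
width: 0.345
gripper_force: 34.9
13.5 [ 0.61  -0.067  0.372] [[0.47, 0.883, 0.005], [0.883, -0.47, -0.0], [0.002, 0.005, -1.0]] [ 0.4 -0.1 -3.1] 0.34547491185222967 34.88908538594842
shift [ 0.2314 -0.2886  0.0042] roll -0.688 tilt [ 0.0054 -0.0002]
```

```bash

python3 -m inch '.029 -.036 0 0 .02;.058 -.072 0 0 .02;.087 -.108 0 0 .02;.116 -.144 0 0 .02;.116 -.144 0 0 .02' >/dev/null
python3 -m inch '.029 -.036 0 -.14 .02;.058 -.072 0 -.28 .02;.087 -.108 0 -.42 .02;.116 -.144 0 -.56 .02;.116 -.144 0 -.688 .02' >/dev/null
python3 -m inch '0 0 0 0 .02;0 0 0 0 .02;0 0 0 0 .02;0 0 0 0 .02' 
python3 - <<'E'
from h import *
st(); go(.4641,.2729,.233,11.4)
im=save('wrist','w_g3'); cv2.imwrite('pics/w_g3c.png',im[140:370,180:400,::-1])
E
```

```text
clock: 14.9
position: [0.4645, 0.2726, 0.3686]
ee_rot: [1.995, 2.427, -0.001]
force: [-0.1, 0.2, -3.7]
width: 0.343
gripper_force: 34.9
14.9 [0.4645 0.2726 0.3686] [[-0.194, 0.981, -0.0], [0.981, 0.194, -0.0], [-0.0, -0.0, -1.0]] [-0.1  0.2 -3.7] 0.34325616448797364 34.88899201154709
shift [ 0.0004 -0.0004  0.1356] roll -0.004 tilt [-0.     -0.0004]
```

View pics/w_g3c.png

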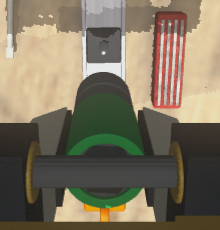

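Green is upright in the hand, with its near bottom edge at full-frame row 212 and its rim centred on col 287. Checking the in-hand offset and going down.

```bash
python3 - <<'E'
from h import *
z=arm.observe()['position'][2]
print('bottom edge(expect .016)',rel('wrist',(212,280),z-.217),'rim edge',rel('wrist',(272.5,287),z-.137))
E
python3 -m inch '0 0 .04 0 .02;0 0 .075 0 .02;0 0 .09 0 .02;0 0 .1 0 .02;0 0 .1 0 .02'
python3 -m inch '0 0 .008 0 .02;0 0 .014 0 .02;0 0 .018 0 .02;0 0 .018 0 .02'
```

```text
bottom edge(expect .016) [ 0.016  -0.0018  0.217 ] rim edge [0.0179 0.0017 0.137 ]
clock: 15.45
position: [0.464, 0.2734, 0.2679]
ee_rot: [-1.991, -2.43, 0.003]
force: [0.1, 0.4, -2.5]
width: 0.343
gripper_force: 34.9
clock: 15.85
position: [0.4639, 0.2737, 0.2505]
ee_rot: [-1.99, -2.431, 0.001]
force: [0.3, -0.0, -2.8]
width: 0.341
gripper_force: 34.9
```

```bash

python3 -m inch '0 0 .006 0 .02;0 0 .012 0 .02;0 0 .017 0 .02;0 0 .021 0 .02;0 0 .021 0 .02'
python3 -m inch '0 0 -.002 0 .02;0 0 -.002 0 .06;0 0 -.002 0 .06;0 0 -.002 0 .06;0 0 -.002 0 .06' 30
python3 -m inch '0 0 -.03 0 .06;0 0 -.07 0 .06;0 0 -.11 0 .065;0 0 -.13 0 .065;0 0 -.13 0 .065' 
python3 - <<'E'
from h import *
st(); go(.5787,-.1231,.37,-28)
E
```

```text
clock: 16.35
position: [0.4639, 0.2739, 0.2316]
ee_rot: [-1.988, -2.43, -0.002]
force: [-8.4, -2.5, 30.0]
width: 0.344
gripper_force: 35.1
clock: 16.85
position: [0.4641, 0.2737, 0.2315]
ee_rot: [1.99, 2.431, -0.0]
force: [-0.2, -0.2, -0.4]
width: 0.627
gripper_force: 0.0
clock: 17.35
position: [0.465, 0.274, 0.3647]
ee_rot: [1.989, 2.43, 0.009]
force: [0.2, 0.4, -0.7]
width: 0.705
gripper_force: 0.0
17.35 [0.465  0.274  0.3647] [[-0.197, 0.98, 0.004], [0.98, 0.197, 0.004], [0.003, 0.005, -1.0]] [ 0.2  0.4 -0.7] 0.7053527163211237 0.0
shift [-0.4117  0.0331 -0.0063] roll 0.687 tilt [0.0043 0.0036]
```

```bash

python3 -m inch '-.045 .004 0 0 .065;-.09 .007 0 0 .065;-.135 .011 0 0 .065;-.18 .015 0 0 .065;-.225 .018 0 0 .065' >/dev/null
python3 -m inch '-.045 .004 0 .14 .065;-.09 .007 0 .28 .065;-.135 .011 0 .42 .065;-.18 .015 0 .56 .065;-.187 .015 0 .687 .065' >/dev/null
python3 -m inch '0 0 0 0 .065;0 0 0 0 .065;0 0 0 0 .065' 
python3 - <<'E'
from h import *
st(); go(.5787,-.1231,.247,-28)
E
```

```text
clock: 18.65
position: [0.5778, -0.1219, 0.3611]
ee_rot: [-2.687, -1.625, 0.001]
force: [0.0, 0.5, 0.3]
width: 0.709
gripper_force: 0.0
18.65 [ 0.5778 -0.1219  0.3611] [[0.464, 0.886, -0.001], [0.886, -0.464, 0.001], [0.0, -0.001, -1.0]] [0.  0.5 0.3] 0.7092581333268709 0.0
shift [-0.0007  0.0015  0.1141] roll 0.006 tilt [-0.0011  0.001 ]
```

```bash

python3 -m inch '-.001 .001 .04 0 .065;-.001 .001 .07 0 .065;-.001 .001 .095 0 .06;-.001 .001 .114 0 .06;-.001 .001 .114 0 .06'
python3 -m inch '0 0 0 0 .015;0 0 0 0 .015;0 0 0 0 .015;0 0 0 0 .015;0 0 0 0 .015' 35 >/dev/null
python3 -m inch '0 0 0 0 .015;0 0 0 0 .015;0 0 -.01 0 .015;0 0 -.03 0 .015;0 0 -.06 0 .015'
python3 -m inch '0 0 -.04 0 .015;0 0 -.06 0 .015;0 0 -.06 0 .015'
python3 - <<'E'
from h import *
st(); go(.4897,.1455,.367,11.4)
E
```

```text
clock: 19.15
position: [0.5773, -0.1231, 0.2454]
ee_rot: [-2.686, -1.622, 0.005]
force: [-0.4, -0.3, 0.5]
width: 0.654
gripper_force: 0.0
clock: 20.15
position: [0.5775, -0.1247, 0.3074]
ee_rot: [-2.691, -1.618, 0.004]
force: [0.6, 0.5, -1.8]
width: 0.262
gripper_force: 34.9
clock: 20.45
position: [0.5788, -0.1257, 0.3711]
ee_rot: [2.69, 1.617, 0.006]
force: [0.5, -0.4, -2.0]
width: 0.257
gripper_force: 34.9
20.45 [ 0.5788 -0.1257  0.3711] [[0.469, 0.883, 0.005], [0.883, -0.469, -0.001], [0.002, 0.005, -1.0]] [ 0.5 -0.4 -2. ] 0.25712539799409706 34.93258059024811
shift [ 0.1977 -0.206   0.0035] roll -0.687 tilt [ 0.0051 -0.0006]
```

```bash

python3 -m inch '.03 -.031 0 0 .015;.06 -.062 0 0 .015;.09 -.093 0 0 .015;.1 -.103 0 0 .015;.1 -.103 0 0 .015' >/dev/null
python3 -m inch '.03 -.031 0 -.14 .015;.06 -.062 0 -.28 .015;.09 -.093 0 -.42 .015;.098 -.103 0 -.56 .015;.098 -.103 0 -.687 .015' >/dev/null
python3 -m inch '0 0 0 0 .015;0 0 0 0 .015;0 0 0 0 .015;0 0 0 0 .015' 
python3 - <<'E'
from h import *
st(); go(.4897,.1455,.233,11.4)
im=save('wrist','w_y3'); cv2.imwrite('pics/w_y3c.png',im[100:370,180:400,::-1])
E
```

```text
clock: 21.85
position: [0.4894, 0.1458, 0.3676]
ee_rot: [1.994, 2.428, -0.0]
force: [-0.0, -0.3, -2.0]
width: 0.256
gripper_force: 34.9
21.85 [0.4894 0.1458 0.3676] [[-0.195, 0.981, -0.0], [0.981, 0.195, -0.0], [-0.0, -0.0, -1.0]] [-0.  -0.3 -2. ] 0.256198749561066 34.932639598846436
shift [-0.0003  0.0003  0.1346] roll -0.003 tilt [-0.     -0.0003]
```

View pics/w_y3c.png

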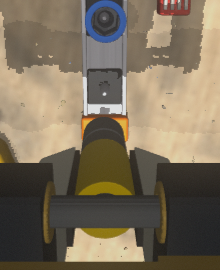

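Yellow is upright, with its near bottom edge at about row 219. Stud 1's clip lies between the eye and blue, as intended.

```bash
python3 - <<'E'
from h import *
z=arm.observe()['position'][2]
print('bottom edge(expect .012)',rel('wrist',(219,284),z-.216),'rim edge',rel('wrist',(280,285),z-.136))
E
python3 -m inch '0 0 .04 0 .015;0 0 .075 0 .015;0 0 .09 0 .015;0 0 .1 0 .015;0 0 .1 0 .015'
python3 -m inch '0 0 .008 0 .015;0 0 .014 0 .015;0 0 .018 0 .015;0 0 .018 0 .015'
```

```text
bottom edge(expect .012) [0.0121 0.0005 0.216 ] rim edge [0.0153 0.001  0.136 ]
clock: 22.4
position: [0.489, 0.1463, 0.2669]
ee_rot: [-1.99, -2.43, 0.003]
force: [0.2, -0.0, -1.8]
width: 0.256
gripper_force: 34.9
clock: 22.8
position: [0.4891, 0.1465, 0.2495]
ee_rot: [1.99, 2.431, -0.0]
force: [-0.0, 0.5, -1.8]
width: 0.259
gripper_force: 34.9
```

```bash

python3 -m inch '0 0 .006 0 .015;0 0 .012 0 .015;0 0 .017 0 .015;0 0 .021 0 .015;0 0 .021 0 .015'
python3 -m inch '0 0 -.002 0 .015;0 0 -.002 0 .055;0 0 -.002 0 .055;0 0 -.002 0 .055;0 0 -.002 0 .055' 30
python3 -m inch '0 0 -.03 0 .055;0 0 -.07 0 .06;0 0 -.11 0 .07;0 0 -.13 0 .075;0 0 -.13 0 .075' 
python3 - <<'E'
from h import *
st(); go(.5481,-.1805,.37,-28)
E
```

```text
clock: 23.3
position: [0.4894, 0.1461, 0.2303]
ee_rot: [-1.99, -2.43, -0.002]
force: [-8.2, -3.0, 30.4]
width: 0.257
gripper_force: 35.1
clock: 23.8
position: [0.4891, 0.1466, 0.2305]
ee_rot: [-1.99, -2.431, 0.0]
force: [-0.2, -0.2, -0.1]
width: 0.556
gripper_force: 0.0
clock: 24.3
position: [0.49, 0.1466, 0.3635]
ee_rot: [1.989, 2.43, 0.008]
force: [0.0, -0.3, -0.4]
width: 0.812
gripper_force: 0.0
24.3 [0.49   0.1466 0.3635] [[-0.198, 0.98, 0.005], [0.98, 0.198, 0.003], [0.002, 0.005, -1.0]] [ 0.  -0.3 -0.4] 0.811957898341215 0.0
shift [-0.3321 -0.0077 -0.0071] roll 0.688 tilt [0.0046 0.0027]
```

```bash

python3 -m inch '-.045 -.001 0 0 .075;-.09 -.002 0 0 .075;-.135 -.003 0 0 .075;-.16 -.004 0 0 .075;-.16 -.004 0 0 .075' >/dev/null
python3 -m inch '-.045 -.001 0 .14 .075;-.09 -.002 0 .28 .075;-.135 -.003 0 .42 .075;-.172 -.004 0 .56 .075;-.172 -.004 0 .688 .075' >/dev/null
python3 -m inch '0 0 0 0 .075;0 0 0 0 .075;0 0 0 0 .075' 
python3 - <<'E'
from h import *
st(); go(.5481,-.1805,.255,-28); save('wrist','w_r1');save('scene','s_r1')
E
```

```text
clock: 25.6
position: [0.5471, -0.179, 0.3602]
ee_rot: [-2.688, -1.624, 0.0]
force: [0.1, 0.5, -0.7]
width: 0.814
gripper_force: 0.0
25.6 [ 0.5471 -0.179   0.3602] [[0.465, 0.885, -0.001], [0.885, -0.465, 0.001], [0.0, -0.001, -1.0]] [ 0.1  0.5 -0.7] 0.8142926667115636 0.0
shift [-0.0009  0.0017  0.1052] roll 0.005 tilt [-0.0007  0.0009]
```

View pics/s_r1.png

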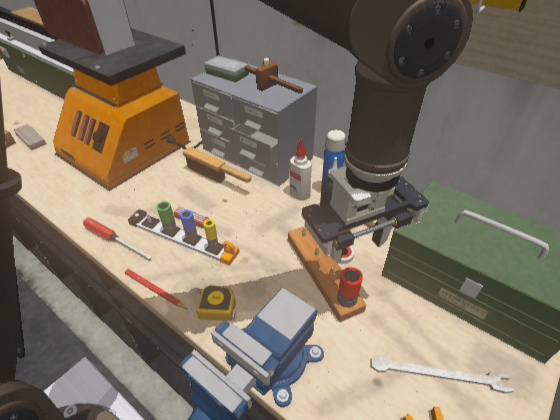

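View pics/w_r1.png

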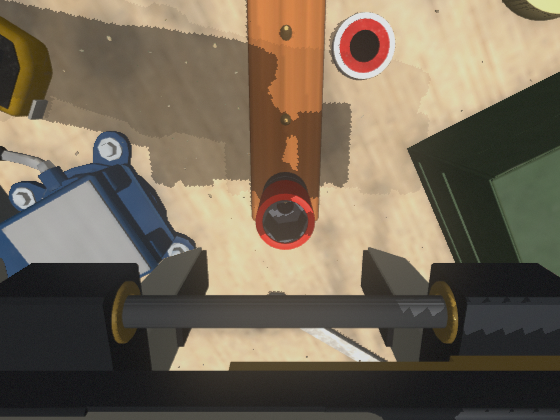

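The scene view shows green, blue and yellow on the rail in the right order, with the arm above red. In the wrist view the red rim is centred at (220,286), the vice's grey top has corners at (180,90) and (270,155), and the toolbox base corner is at (150,410).

```bash
python3 - <<'E'
from h import *
for z in (.08,.1,.12,.14,.16): print(z,at('wrist',(180,90),z),at('top',(150+358*3/8,140+606*3/8),z),at('wrist',(270,155),z),at('top',(150+358*3/8,140+696*3/8),z))
print('red rim',at('wrist',(220,286),.11),'toolbox',at('wrist',(150,410),0),at('wrist',(180,490),.12))
E
```

```text
0.08 [ 0.4296 -0.0929  0.08  ] [ 0.4463 -0.0973  0.08  ] [ 0.4313 -0.1772  0.08  ] [ 0.4462 -0.1742  0.08  ]
0.1 [ 0.4414 -0.0943  0.1   ] [ 0.4462 -0.094   0.1   ] [ 0.443  -0.1721  0.1   ] [ 0.4462 -0.1695  0.1   ]
0.12 [ 0.4533 -0.0957  0.12  ] [ 0.4461 -0.0906  0.12  ] [ 0.4547 -0.1671  0.12  ] [ 0.4461 -0.1649  0.12  ]
0.14 [ 0.4651 -0.0971  0.14  ] [ 0.446  -0.0872  0.14  ] [ 0.4664 -0.162   0.14  ] [ 0.446  -0.1603  0.14  ]
0.16 [ 0.4769 -0.0985  0.16  ] [ 0.4459 -0.0838  0.16  ] [ 0.4781 -0.1569  0.16  ] [ 0.4459 -0.1557  0.16  ]
red rim [ 0.5489 -0.1798  0.11  ] toolbox [ 0.6691 -0.2054  0.    ] [ 0.6767 -0.2132  0.12  ]
```

The vice is about 107 mm high, so the gripper body clears it. Gripping red.

```bash

python3 -m inch '-.0003 .002 .04 0 .075;-.0003 .002 .07 0 .075;-.0003 .002 .095 0 .075;-.0003 .002 .111 0 .075;-.0003 .002 .111 0 .075'
python3 -m inch '0 0 0 0 .03;0 0 0 0 .03;0 0 0 0 .03;0 0 0 0 .03;0 0 0 0 .03' 45 >/dev/null
python3 -m inch '0 0 0 0 .03;0 0 0 0 .03;0 0 -.01 0 .03;0 0 -.03 0 .03;0 0 -.06 0 .03'
python3 -m inch '0 0 -.04 0 .03;0 0 -.06 0 .03;0 0 -.06 0 .03'
python3 - <<'E'
from h import *
st(); go(.4512,.3368,.37,11.4)
E
```

```text
clock: 26.2
position: [0.5478, -0.1807, 0.2479]
ee_rot: [-2.689, -1.619, 0.004]
force: [-0.7, 1.0, 0.7]
width: 0.817
gripper_force: 0.0
clock: 27.2
position: [0.5479, -0.1814, 0.3093]
ee_rot: [-2.692, -1.616, 0.004]
force: [1.0, -0.0, -3.6]
width: 0.426
gripper_force: 44.8
clock: 27.5
position: [0.5491, -0.1825, 0.3727]
ee_rot: [2.69, 1.615, 0.006]
force: [0.6, -0.0, -5.8]
width: 0.426
gripper_force: 44.8
27.5 [ 0.5491 -0.1825  0.3727] [[0.47, 0.883, 0.005], [0.883, -0.47, -0.001], [0.001, 0.005, -1.0]] [ 0.6 -0.  -5.8] 0.42561679656682044 44.750646115121526
shift [ 0.4123 -0.3305  0.0016] roll -0.688 tilt [ 0.0051 -0.0012]
```

```bash

python3 -m inch '.038 -.03 0 0 .03;.076 -.06 0 0 .03;.114 -.09 0 0 .03;.152 -.121 0 0 .03;.19 -.152 0 0 .03' >/dev/null
python3 -m inch '.038 -.03 0 0 .03;.076 -.06 0 0 .03;.114 -.09 0 0 .03;.152 -.121 0 0 .03;.19 -.152 0 0 .03' >/dev/null
python3 -m inch '.03 -.026 0 -.14 .03;.032 -.0265 0 -.28 .03;.032 -.0265 0 -.42 .03;.032 -.0265 0 -.56 .03;.032 -.0265 0 -.688 .03' >/dev/null
python3 -m inch '0 0 0 0 .03;0 0 0 0 .03;0 0 0 0 .03;0 0 0 0 .03' 
python3 - <<'E'
from h import *
st(); go(.4512,.3368,.234,11.4)
im=save('wrist','w_r3'); cv2.imwrite('pics/w_r3c.png',im[100:370,180:400,::-1])
E
```

```text
clock: 29.4
position: [0.4502, 0.3373, 0.3694]
ee_rot: [1.992, 2.429, -0.001]
force: [-0.2, 1.1, -5.9]
width: 0.423
gripper_force: 44.9
29.4 [0.4502 0.3373 0.3694] [[-0.196, 0.981, -0.0], [0.981, 0.196, -0.0], [-0.0, -0.0, -1.0]] [-0.2  1.1 -5.9] 0.42296052941380974 44.91581275127828
shift [-0.0006  0.0009  0.1354] roll -0.002 tilt [-0.0002 -0.0004]
```

View pics/w_r3c.png

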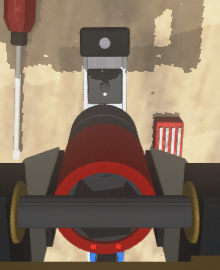

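Red is upright over the last clip (near bottom edge at about row 204, stud tip at about (192,283)).

```bash
python3 - <<'E'
from h import *
z=arm.observe()['position'][2]
print('bottom edge(expect .020)',rel('wrist',(204,284),z-.218),'tip',at('wrist',(192,284),.042))
E
python3 -m inch '-.0005 .001 .04 0 .03;-.0005 .001 .075 0 .03;-.0005 .001 .09 0 .03;-.0005 .001 .1 0 .03;-.0005 .001 .1 0 .03'
python3 -m inch '0 0 .008 0 .03;0 0 .014 0 .03;0 0 .018 0 .03;0 0 .018 0 .03'
```

```text
bottom edge(expect .020) [0.0205 0.0005 0.218 ] tip [0.4505 0.3376 0.042 ]
clock: 29.95
position: [0.4512, 0.3369, 0.2688]
ee_rot: [1.99, 2.431, -0.003]
force: [-0.4, -0.6, -4.0]
width: 0.42
gripper_force: 44.9
clock: 30.35
position: [0.4513, 0.3369, 0.2515]
ee_rot: [-1.99, -2.431, 0.001]
force: [-0.1, -0.5, -4.3]
width: 0.422
gripper_force: 44.9
```

```bash

python3 -m inch '0 0 .006 0 .03;0 0 .012 0 .03;0 0 .017 0 .03;0 0 .021 0 .03;0 0 .021 0 .03'
python3 -m inch '0 0 -.002 0 .03;0 0 -.002 0 .07;0 0 -.002 0 .07;0 0 -.002 0 .07;0 0 -.002 0 .07' 30
python3 -m inch '0 0 -.03 0 .07;0 0 -.07 0 .07;0 0 -.11 0 .075;0 0 -.15 0 .075;0 0 -.15 0 .075' 
python3 -m inch '.04 0 0 0 .075;.08 0 0 0 .075;.12 0 0 0 .075;.12 0 0 0 .075;.12 0 0 0 .075' 
python3 - <<'E'
from h import *
st(); im=save('scene','s_end'); cv2.imwrite('pics/s_endc.png',cv2.resize(im[170:340,100:380,::-1],(784,476)))
E
```

```text
clock: 30.85
position: [0.4513, 0.337, 0.2337]
ee_rot: [-1.988, -2.429, -0.002]
force: [-14.1, -6.1, 41.4]
width: 0.423
gripper_force: 45.0
clock: 31.35
position: [0.4515, 0.3369, 0.2325]
ee_rot: [1.99, 2.431, -0.0]
force: [-0.0, 0.8, -0.5]
width: 0.72
gripper_force: 0.0
clock: 31.85
position: [0.4531, 0.3373, 0.3877]
ee_rot: [1.99, 2.43, 0.013]
force: [-0.2, -0.6, 0.8]
width: 0.816
gripper_force: 0.0
clock: 32.35
position: [0.4271, 0.4553, 0.3815]
ee_rot: [1.987, 2.433, -0.002]
force: [0.5, -0.4, 0.2]
width: 0.821
gripper_force: 0.0
32.35 [0.4271 0.4553 0.3815] [[-0.2, 0.98, -0.001], [0.98, 0.2, -0.002], [-0.001, -0.001, -1.0]] [ 0.5 -0.4  0.2] 0.8208427654820962 0.0
```

View pics/s_endc.png

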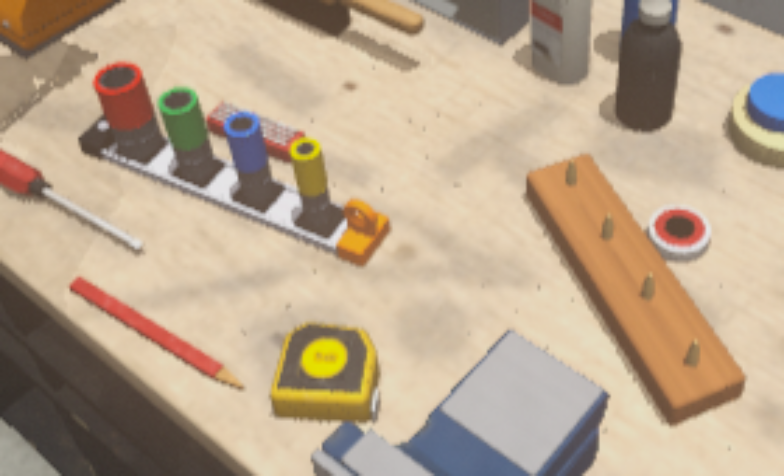

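All four stand on the rail: yellow (308,180) by the eye, then blue, green, and red at the far end (125,105). The bearing, hex keys and bottle look undisturbed.

```bash
python3 -c "
from cell import arm
print(arm.sign_off())"
```

```text
the job is handed in; nothing more can be done
None
```

I moved all four sockets onto the rail in size order, 13 mm by the orange eye and 27 mm at the far end, each pushed down until it stopped on its clip; the bearing, hex keys and oil bottle look undisturbed, and I handed the job in at about 32 s.

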